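Build up a segmented V-die in its holder and shut the tooling drawer

ROBOT

A 6-joint arm with a two-finger parallel gripper is mounted at the origin on the work surface. World frame = base frame: x ahead of the robot, y to its left, z up, the work surface at z = 0. Lengths are in mm, angles in degrees, forces in N, time in s.
With the tool pointing down it reaches from about 300 to 850 mm from the base axis. Payload 4.2 kg.
Tool frame: the origin (TCP) lies on the centre line of the jaws, within the pads' length; the fingertips stand 8 mm ahead of it and the grasp point (between the pads) lies 11 mm behind it; z points along the fingers, y is the line along which they close (so a half turn about z gives the same grasp; the last joint's range is limited). The gripper opens to 91 mm and grips with 3 to 60 N. Pads are 32 mm wide; open, the fingers measure 118 mm over their backs; the gripper's body (76 mm by 178 mm) begins 60 mm behind the grasp point.
Start: joints at [-73.74, 18.312, 89.639, -0, 72.044, -1.146], TCP at [172.014, -548.687, 184.476] pointing down, gripper open.
Joint ranges: [-177.97, 177.97], [-48.28, 115.42], [12.27, 149.76], [-77.06, 257.06], [2.81, 150.46], [-146.56, 146.56]. Speed limits (degrees/s): [147.25, 147.25, 180, 180, 180, 180].

INTERFACE

Orientations are given as [roll, pitch, yaw] about the fixed x, y, z axes, in that order (R = Rz(yaw) Ry(pitch) Rx(roll)).
In Python, from workcell import telemetry, eyes, ticket gives the robot as it stands. The module is installed in compiled form; this text tells all that it offers.
- The arm moves only by the shell command python3 -m crank 'ROWS' [OPENING] [FORCE]. ROWS is JSON, a list of rows, each an object of numbers: "dx", "dy", "dz": the shift along the world's x, y, z normalised to -1 to 1, where 1 is 80 cm; "yaw": the turn about the world's z normalised to -1 to 1, where 1 is 5 degrees. A call has 1 to 10 rows; each row shifts and turns the commanded pose from where the row before left it; what a row does not reach is not made up. A row lasts 1/8 s, in which the tool goes at most 62.5 mm and 10.7 degrees, less where a joint would pass 70% of its speed; a pose out of reach is approached as far as the arm can. A call with a number of a shift or a turn outside -1 to 1 is refused whole. A call with a gripper value outside its range is refused whole. OPENING is the opening, from 0 (shut) to 1 (fully open), set as the call begins (- or left out, the last holds). The fingers move at their own pace and stop on an object; FORCE is the grip in N (left out, the last holds). Time passes only in rows, so rows that do not move let the fingers close. It gives the time, the measured TCP pose, the force, the opening and the grip force at its end, in the units of the state.
- telemetry.state(): the state, without advancing time (a new reading comes with each control period).
- eyes.grab_frame(name): name is "scene" or "top" or "wrist"; returns the picture (420x560x3 uint8, red, green, blue); there is no depth.
- eyes.calibration(name): a dict with "camera_matrix" (3x3 intrinsics, pixels), "world_from_camera" (4x4, takes a point from camera to world coordinates). Camera axes: x right, y down, z forward; pixel columns grow to the right and rows downward; lengths in mm; the calibration is good to about 2 mm. A picture is of the moment at which its call begins: read the wrist's pose just before it. calibration takes no time and is no camera call; for the wrist camera it gives the pose at the moment of the call.
- ticket.job_done(): hands the job in; it is judged then, once.
The state is a dict: "time_s": time; "qpos": joint angles; "qvel": joint speeds; "effort": joint torques, N m; "ee_pos": TCP position; "ee_rot": TCP orientation; "force": force on the tool from outside, world axes, zero at the start; "torque": the same for the moment, N m; "gripper_width": finger opening in mm; "gripper_force": force on a finger pad.
Only numpy, scipy, OpenCV 4.12 (cv2) and the standard library are available. Lean on these libraries where they do the work, as an engineer would, in place of code of your own. Each camera call takes 0.05 s, during which the arm holds its last target. There are 200 camera calls.

TASK

Build up the bending die for the press: every V-die segment, in the open tooling drawer or already in the green die holder, has to stand in the holder's channel, V upward, in one closed row, the first hard up against the yellow stop block, each butted flush against its neighbour with no gap, and the yellow sliding end clamp close up against the free end of the row. Leave the emptied drawer pushed fully home in its catch, and the other things on the bench where they are.

Things in the scene. Friction and masses are not known exactly. Their poses are not given: they have to be found in the camera images.
- holder: Die holder, fixed: green base plate 110 x 376 mm, 14 mm thick, with a channel along its whole length (local y) between two rails, closed at the -y end by a yellow stop block 68 wide x 20 long x 36 mm high above the channel floor. Origin under its middle, z up.
- stop (a point): Centre of the channel floor (14 mm above the bench) at the inner face of the stop; +y runs along the channel away from the stop (356 mm long), x across. The channel is 33 mm wide for its lowest 6 mm, then flares at 45 degrees to 41 mm at the rail tops, 10 mm above its floor; each rail's outside is 34 mm from the middle.
- clamp (a joint): How far, in m, the yellow end clamp has been slid along the channel towards the stop from the outer end: its inner face is 326 mm from the stop at 0 and 186 mm at 0.14. It slides with about 3 N of friction and stays where it is left; it cannot be lifted off.
- clamp_face (a point): Middle of the end clamp's inner face, level with the segments' centres; moves with it, axes as the stop point (+y away from the stop). The clamp is a saddle 66 wide x 30 long, its top 40 mm above the channel floor.
- clamp_knob (a point): Centre of the black round knob on top of the end clamp, 24 mm in diameter, 24 mm high, 15 mm behind the inner face; moves with the clamp. It is for sliding the clamp.
- cabinet: Blue tooling cabinet, fixed, 340 wide (y) x 280 deep (x) x 85 mm high, for one drawer that opens to its -x. Origin on the bench on its middle line, 165 mm in front of its face. The segments stand in the drawer's front compartment, 185 (x) x 300 mm (y) inside, from the back of the 12 mm thick front; floor 12 mm above the bench, walls rising 48 mm above it.
- drawer (a joint): Opening of the drawer in m: 0 fully home, 0.22 fully open. Sliding friction about 2 N. A spring roller catch resists with about 7 N when some 13 mm are left; past it, it draws the drawer home over the last 6 mm and holds it there.
- drawer_front (a point): Middle of the outer face of the drawer's blue front (338 wide x 74 mm high), 43 mm above the bench; moves with the drawer. +x points into the cabinet, the way it is pushed shut. A bar pull 100 wide x 12 mm high stands 18 mm out from the face at its middle, 64 mm above the bench.
- seg0_c (a point): Centre (half-way up) of a steel V-die segment: solid block 30 wide (x) x 70 long (y) x 38 mm high (z), 0.58 kg, dark with bright lips, a V groove 16 mm wide and 8 deep along its top. All segments and both ends are alike. This one starts in the holder's channel, short of the stop; None if absent.
- seg1_c (a point): Centre (half-way up) of a steel V-die segment: solid block 30 wide (x) x 70 long (y) x 38 mm high (z), 0.58 kg, dark with bright lips, a V groove 16 mm wide and 8 deep along its top. All segments and both ends are alike. This one starts in the drawer, its length roughly along the drawer's travel; None if absent (3 or 4 of the four are there).
- seg2_c (a point): Centre (half-way up) of a steel V-die segment: solid block 30 wide (x) x 70 long (y) x 38 mm high (z), 0.58 kg, dark with bright lips, a V groove 16 mm wide and 8 deep along its top. All segments and both ends are alike. This one starts in the drawer, its length roughly along the drawer's travel; None if absent (3 or 4 of the four are there).
- seg3_c (a point): Centre (half-way up) of a steel V-die segment: solid block 30 wide (x) x 70 long (y) x 38 mm high (z), 0.58 kg, dark with bright lips, a V groove 16 mm wide and 8 deep along its top. All segments and both ends are alike. This one starts in the drawer, its length roughly along the drawer's travel; None if absent (3 or 4 of the four are there).
- paste: Bystander: tin of cutting paste, 64 mm in diameter, 75 mm high; origin under its centre.
- hammer: Bystander: hammer lying on the bench; origin under it.
- punches: Bystander: red open box 100 x 70 x 60 mm with three punches standing 95 mm high; origin under its centre.
Not all that is in view belongs to the job. Leave any brown or pink look-alike of the part that bears seg3_c alone.

How it is judged (in metres and radians):
At the end, for the whole second after the job is handed in: Segments upright (0.08 rad) on the channel floor, within 5 mm of its middle and 0.1 rad of its line; first within 2.5 mm of the stop, each within 2.5 mm of a neighbour, four at most 5 mm over length in all; clamp face within 2.5 mm of the last; drawer within 3 mm of home (angle between each of seg0_c, seg1_c, seg2_c, seg3_c's own z axis and vertical below 0.08 rad and x of seg0_c in the frame of stop between -0.005 and 0.005 m and z of seg0_c in the frame of stop between 0.015 and 0.023 m and angle between the y axis of each of seg0_c, seg1_c, seg2_c, seg3_c and the y axis of stop, either way round below 0.1 rad and (distance between seg0_c and seg1_c below 0.0725 m or distance between seg0_c and seg2_c below 0.0725 m or distance between seg0_c and seg3_c below 0.0725 m) and y of each of seg0_c, seg1_c, seg2_c, seg3_c in the frame of stop below 0.25 m and x of seg1_c in the frame of stop between -0.005 and 0.005 m and z of seg1_c in the frame of stop between 0.015 and 0.023 m and (distance between seg1_c and seg0_c below 0.0725 m or distance between seg1_c and seg2_c below 0.0725 m or distance between seg1_c and seg3_c below 0.0725 m) and x of seg2_c in the frame of stop between -0.005 and 0.005 m and z of seg2_c in the frame of stop between 0.015 and 0.023 m and (distance between seg2_c and seg0_c below 0.0725 m or distance between seg2_c and seg1_c below 0.0725 m or distance between seg2_c and seg3_c below 0.0725 m) and x of seg3_c in the frame of stop between -0.005 and 0.005 m and z of seg3_c in the frame of stop between 0.015 and 0.023 m and (distance between seg3_c and seg0_c below 0.0725 m or distance between seg3_c and seg1_c below 0.0725 m or distance between seg3_c and seg2_c below 0.0725 m) and y of any of seg0_c, seg1_c, seg2_c, seg3_c in the frame of clamp_face above -0.0375 m and y of any of seg0_c, seg1_c, seg2_c, seg3_c in the frame of stop below 0.0375 m and value of joint drawer below 0.003 m); the robot touches nothing.
It fails at once if the tin of cutting paste is knocked away by more than 3 cm (distance of paste from where it was at the start of the episode above 0.03 m).
It fails at once if the hammer is knocked away by more than 3 cm (distance of hammer from where it was at the start of the episode above 0.03 m).
It fails at once if the punch box is knocked away by more than 3 cm (distance of punches from where it was at the start of the episode above 0.03 m).
Of seg0, seg1, seg2, seg3 only 3 to 4 are there at a start; the rules pass over those that are not, and their reading is None.
At some moment in a run one of seg0, seg1, seg2, seg3 may be knocked a few centimetres aside while the robot is not near it.
It also fails if it takes over 208 s, if anything falls off the work surface, if the arm or the gripper's body presses on something with over 40 N, if the wrist force passes 120 N, or if a joint passes its speed limit or range.

## Working session

There is one attempt and no reset: what is moved stays moved. The work goes in short steps, Python scripts to look and compute and a shell command to move; the robot and the scene stay as the last step left them, time stands still between calls to the robot, and variables do not carry over. Pictures are saved under pics/ and viewed, at most 14 in all, crops included, and the job is handed in when it is done.

```bash
mkdir -p pics; cat > h.py <<'E'
import numpy as np, cv2
from workcell import telemetry, eyes, ticket
def save(cam,name,crop=None,scale=1):
    c=eyes.calibration(cam); im=eyes.grab_frame(cam); np.savez('pics/'+name+'.npz',im=im,K=c['camera_matrix'],T=c['world_from_camera'])
    o=im if crop is None else im[crop[1]:crop[3],crop[0]:crop[2]]
    o=cv2.resize(o,None,fx=scale,fy=scale,interpolation=cv2.INTER_CUBIC)
    cv2.imwrite('pics/'+name+'.png',cv2.cvtColor(np.ascontiguousarray(o),cv2.COLOR_RGB2BGR)); return im
def px2w(name,uv,z):
    d=np.load('pics/'+name+'.npz'); K,T=d['K'],np.array(d['T'])
    uv=np.atleast_2d(np.array(uv,float)); r=np.c_[uv,np.ones(len(uv))]@np.linalg.inv(K).T@T[:3,:3].T
    o=T[:3,3]; return o+r*((z-o[2])/r[:,2])[:,None]
def w2px(name,p):
    d=np.load('pics/'+name+'.npz'); K,T=d['K'],np.array(d['T'])
    p=np.atleast_2d(np.array(p,float)); q=(p-T[:3,3])@T[:3,:3]@K.T; return q[:,:2]/q[:,2:]
E
python3 - <<'E'
from h import *
save('top','top0',scale=1.4); save('scene','scene0',scale=1.2)
s=telemetry.state(); print(s)
for c in('top','scene','wrist'): d=eyes.calibration(c); print(c,np.round(d['camera_matrix'],1).tolist(),np.round(d['world_from_camera'],3).tolist())
E
```

```text
{'time_s': 0.1, 'qpos': array([-7.37392224e+01,  1.83475838e+01,  8.97000310e+01, -2.18837001e-03,
        7.20445765e+01, -1.14795190e+00]), 'qvel': array([ 0.11146857, -0.06423614, -0.15408512,  0.01482409,  0.02974504,
       -0.00142806]), 'effort': array([-8.60750515e-04, -4.13333380e+01, -2.32509989e+01,  7.28647923e-02,
        4.22265194e-02, -6.06551157e-05]), 'ee_pos': array([ 171.85800753, -548.18289975,  183.70418675]), 'ee_rot': array([-1.79907786e+02,  2.33304930e-04,  1.74094060e+01]), 'force': array([-1.04210076, -1.02242384, -0.07934481]), 'torque': array([ 0.00288437,  0.05583939, -0.01987443]), 'gripper_force': 0.0, 'gripper_width': 91.25590360374046}
top [[486.7, 0.0, 285.7], [0.0, 486.7, 208.4], [0.0, 0.0, 1.0]] [[0.013, -0.978, 0.208, 234.182], [-1.0, -0.013, -0.001, -17.497], [0.004, -0.208, -0.978, 1531.082], [0.0, 0.0, 0.0, 1.0]]
scene [[541.2, 0.0, 285.8], [0.0, 541.2, 208.3], [0.0, 0.0, 1.0]] [[0.885, 0.366, -0.289, 983.851], [0.466, -0.712, 0.526, -793.768], [-0.013, -0.6, -0.8, 1266.832], [0.0, 0.0, 0.0, 1.0]]
wrist [[366.8, 0.0, 274.9], [0.0, 366.8, 213.4], [0.0, 0.0, 1.0]] [[0.299, -0.915, -0.269, 248.848], [-0.954, -0.288, -0.083, -523.784], [-0.002, 0.281, -0.96, 384.224], [0.0, 0.0, 0.0, 1.0]]
```

View pics/top0.png

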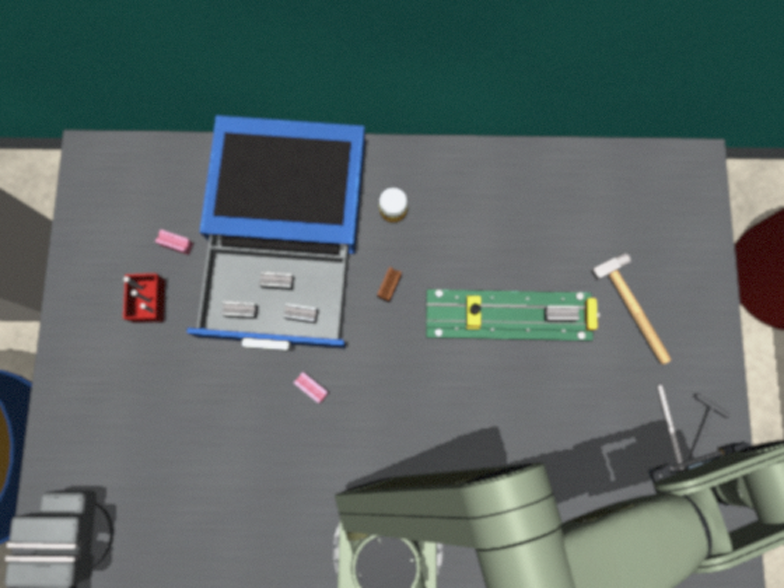

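View pics/scene0.png

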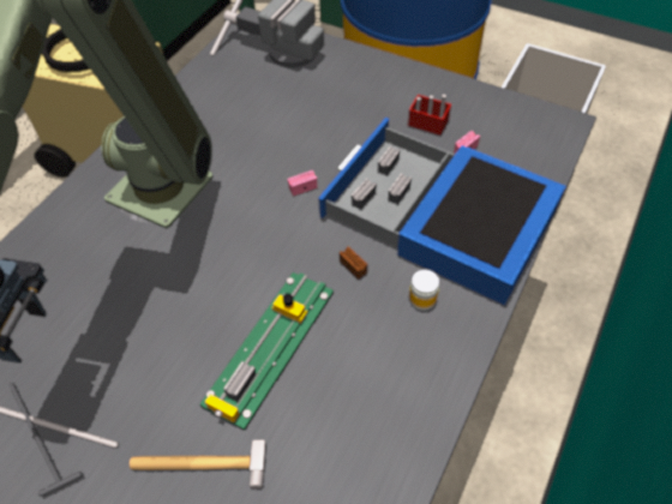

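The top view (1.4x) shows three steel segments in the drawer at (277,280), (239,309) and (301,312), and one in the holder at (564,313). They lie with their length along y. The look-alikes are pink at (173,241) and (311,387) and brown at (389,285); I'll leave those alone. The stop is at (592,314) and the clamp knob at (475,309).

```bash
python3 - <<'E'
from h import *
f=lambda n,uv,z: print(n,np.round(px2w('top0',np.array(uv)/1.4,z)[:,:2],0).tolist())
f('segs',[(277,280),(239,309),(301,312)],50); f('seg0',[(564,313)],52)
f('holder corners',[(427,290),(427,338),(592,340),(593,291)],14)
f('stop in/out',[(587,314),(598,314)],50); f('knob',[(475,309)],78); f('clampinner',[(481,312)],54)
f('drawer front',[(192,331),(343,343)],80); f('cab front',[(203,233),(354,245)],85)
E
```

```text
segs [[572.0, 255.0], [505.0, 336.0], [500.0, 199.0]]
seg0 [[505.0, -382.0]]
holder corners [[561.0, -81.0], [451.0, -81.0], [452.0, -452.0], [564.0, -459.0]]
stop in/out [[504.0, -433.0], [504.0, -457.0]]
knob [[507.0, -182.0]]
clampinner [[505.0, -198.0]]
drawer front [[450.0, 426.0], [428.0, 101.0]]
cab front [[668.0, 417.0], [645.0, 83.0]]
```

```bash
R='' ; python3 -m crank '[{"dx":0.028,"dy":0.02,"dz":0.008,"yaw":1},{"dx":0.028,"dy":0.02,"dz":0.008,"yaw":1},{"dx":0.028,"dy":0.02,"dz":0.008,"yaw":1},{"dx":0.028,"dy":0.02,"dz":0.008,"yaw":1},{"dx":0.028,"dy":0.02,"dz":0.008,"yaw":1},{"dx":0.028,"dy":0.02,"dz":0.008,"yaw":1},{"dx":0.028,"dy":0.02,"dz":0.008,"yaw":1},{"dx":0.028,"dy":0.02,"dz":0.008,"yaw":1},{"dx":0.028,"dy":0.02,"dz":0.008,"yaw":1},{"dx":0.028,"dy":0.02,"dz":0.008,"yaw":1}]' && python3 -m crank '[{"dx":0.028,"dy":0.02,"yaw":1},{"dx":0.028,"dy":0.02,"yaw":1},{"dx":0.028,"dy":0.02,"yaw":1},{"dx":0.028,"dy":0.02,"yaw":1},{"dx":0.028,"dy":0.02,"yaw":0.52},{}]'
python3 -c "
from h import *
save('wrist','w1',scale=1.4)"
```

```text
time_s: 1.35
ee_pos: [396.5, -387.9, 248.2]
ee_rot: [-180.0, -0.0, 67.6]
force: [-0.2, 0.7, -0.2]
gripper_width: 91.2
gripper_force: 0.0validation failed for argument at $[0]...
```

View pics/w1.png

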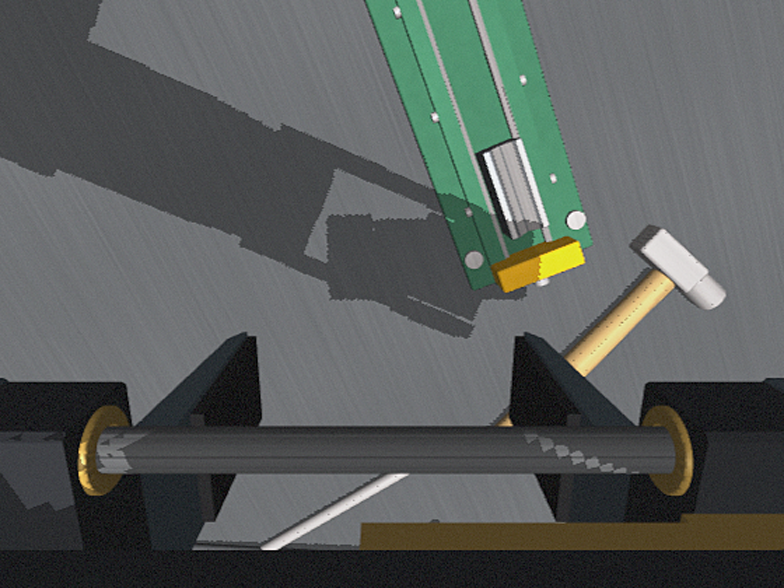

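The wrist view shows the holder with seg0 at (512,190), the stop at (540,265) and the hammer at (665,270). The second call was refused, so every row apparently needs all four keys.

```bash
python3 -m crank '[{"dx":0.028,"dy":0.008,"dz":0,"yaw":1},{"dx":0.028,"dy":0.008,"dz":0,"yaw":1},{"dx":0.028,"dy":0.008,"dz":0,"yaw":1},{"dx":0.028,"dy":0.008,"dz":0,"yaw":1},{"dx":0.026,"dy":0.008,"dz":0,"yaw":0.48},{"dx":0,"dy":0.03,"dz":0,"yaw":0},{"dx":0,"dy":0,"dz":0,"yaw":0}]'
python3 -c "
from h import *
save('wrist','w2',scale=1.4)"
```

```text
time_s: 2.28
ee_pos: [505.9, -330.8, 248.6]
ee_rot: [-180.0, -0.0, 89.9]
force: [0.7, 0.0, 0.2]
gripper_width: 91.2
gripper_force: 0.0
```

View pics/w2.png

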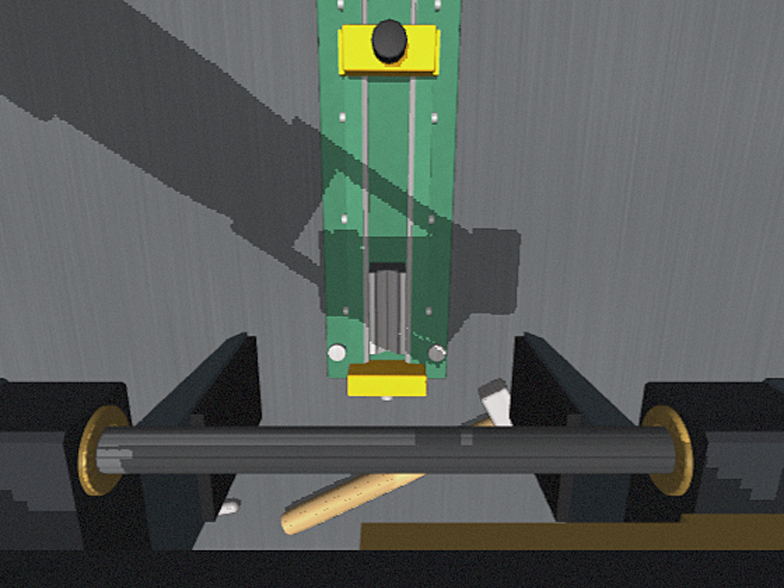

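The wrist view shows the clamp with its knob top at (389,38) and front top edge at row 73. seg0 spans rows 265-350 around column 387, and the stop's inner top edge is near row 375.

```bash
python3 - <<'E'
from h import *
f=lambda n,uv,z: print(n,np.round(px2w('w2',np.array(uv)/1.4,z)[:,:2],1).tolist())
f('L',[(319,20),(327,375)],14);f('R',[(461,20),(446,375)],14)
f('rail',[(364,100),(413,100),(368,355),(409,355)],24)
f('stop inner top',[(348,376),(426,376)],50);f('stop out top',[(387,395)],50)
f('clamp inner top',[(342,73),(437,73)],54); f('knob',[(389,38)],78)
f('seg far top',[(387,272)],52);f('seg near',[(371,345),(403,345)],52)
E
```

```text
L [[456.8, -156.1], [453.0, -450.8]]
R [[565.0, -156.4], [562.8, -450.9]]
rail [[490.7, -214.1], [528.7, -214.2], [491.4, -426.8], [528.0, -426.9]]
stop inner top [[475.2, -435.1], [541.3, -435.2]]
stop out top [[508.2, -452.9]]
clamp inner top [[476.5, -198.7], [543.9, -198.8]]
knob [[509.7, -180.7]]
seg far top [[508.3, -344.3]]
seg near [[495.0, -406.3], [521.5, -406.3]]
```

```bash
python3 -m crank '[{"dx":0.005,"dy":0.0625,"dz":-0.04,"yaw":0},{"dx":0,"dy":0.0625,"dz":-0.04,"yaw":0},{"dx":0,"dy":0.0625,"dz":-0.04,"yaw":0},{"dx":0,"dy":0,"dz":-0.06,"yaw":0},{"dx":0,"dy":0,"dz":-0.0475,"yaw":0},{"dx":0,"dy":0,"dz":0,"yaw":0}]' && python3 -m crank '[{"dx":0,"dy":0,"dz":0,"yaw":0},{"dx":0,"dy":0,"dz":0,"yaw":0},{"dx":0,"dy":0,"dz":0,"yaw":0},{"dx":0,"dy":0,"dz":0,"yaw":0},{"dx":0,"dy":0,"dz":0,"yaw":0},{"dx":0,"dy":0,"dz":0,"yaw":0}]' 0.1 20
```

```text
time_s: 3.08
ee_pos: [507.8, -182.1, 64.4]
ee_rot: [-179.7, -0.1, 89.8]
force: [0.3, 0.2, 1.2]
gripper_width: 91.4
gripper_force: 0.0
time_s: 3.82
ee_pos: [510.4, -182.7, 66.5]
ee_rot: [180.0, -0.0, 89.8]
force: [0.5, -0.0, -0.5]
gripper_width: 34.2
gripper_force: 0.0
```

```bash
python3 -m crank '[{"dx":0,"dy":0,"dz":0,"yaw":0},{"dx":0,"dy":0,"dz":0,"yaw":0},{"dx":0,"dy":0,"dz":0,"yaw":0}]' && python3 -m crank '[{"dx":0,"dy":0.02,"dz":0,"yaw":0},{"dx":0,"dy":0.025,"dz":0,"yaw":0},{"dx":0,"dy":0.025,"dz":0,"yaw":0},{"dx":0,"dy":0.02,"dz":0,"yaw":0},{"dx":0,"dy":0.01,"dz":0,"yaw":0},{"dx":0,"dy":0,"dz":0,"yaw":0},{"dx":0,"dy":0,"dz":0,"yaw":0}]'
```

```text
time_s: 4.2
ee_pos: [510.4, -182.6, 66.4]
ee_rot: [-180.0, -0.0, 89.8]
force: [-0.1, 0.5, -0.3]
gripper_width: 9.3
gripper_force: 0.0
time_s: 5.08
ee_pos: [510.6, -103.0, 66.5]
ee_rot: [180.0, 0.0, 89.8]
force: [0.2, 0.4, 0.1]
gripper_width: 9.2
gripper_force: 0.0
```

```bash
python3 -c "
from h import *
save('wrist','w3',scale=1.2)"
```

```text
(no output)
```

View pics/w3.png

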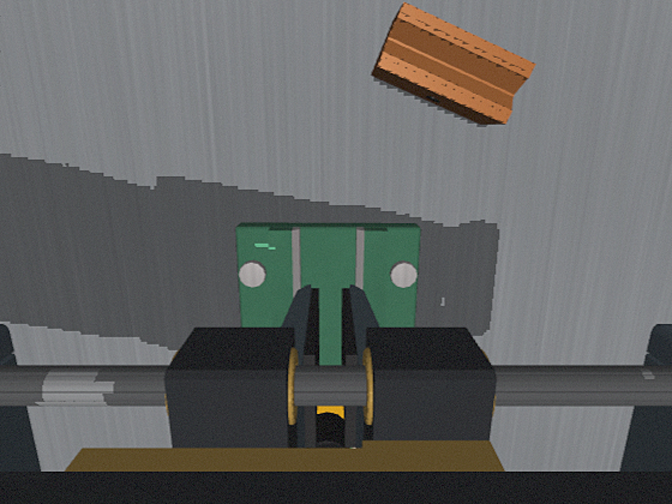

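```bash
python3 - <<'E'
from h import *
print(px2w('w3',np.array([(330,415),(330,440)])/1.2,78).round(1), px2w('w3',np.array([(330,405)])/1.2,54).round(1))
print(w2px('w3',[(510,-103,66),(510,-103,58)])*1.2)
save('top','t1',crop=(280,180,460,260),scale=4)
E
```

```text
[[ 511.2 -160.7   78. ]
 [ 511.2 -175.5   78. ]] [[ 511.2 -171.7   54. ]]
[[327.06274287 298.5910203 ]
 [327.14971214 292.68685035]]
```

View pics/t1.png

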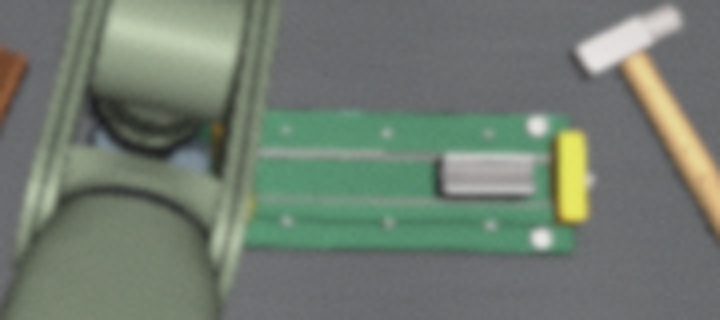

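```bash
python3 -m crank '[{"dx":0,"dy":0,"dz":0.05,"yaw":0},{"dx":0,"dy":-0.03,"dz":0.05,"yaw":0},{"dx":0,"dy":-0.0625,"dz":0.05,"yaw":0},{"dx":0,"dy":-0.0625,"dz":0.05,"yaw":0},{"dx":0,"dy":-0.0625,"dz":0.0275,"yaw":0},{"dx":0,"dy":-0.0625,"dz":0,"yaw":0},{"dx":0,"dy":0,"dz":0,"yaw":0},{"dx":0,"dy":0,"dz":0,"yaw":0}]' 1
python3 -c "
from h import *
im=save('wrist','w4',crop=(200,0,360,120),scale=4)
print(eyes.calibration('wrist')['world_from_camera'][:3,3], np.load('pics/w2.npz')['T'][:3,3])
"
```

```text
time_s: 6.18
ee_pos: [509.9, -324.1, 246.0]
ee_rot: [-179.9, -0.1, 89.8]
force: [-0.3, 0.7, 0.4]
gripper_width: 86.0
gripper_force: 0.0
[ 511.25951697 -243.04732831  446.81330882] [ 506.99351158 -250.28338684  449.14280473]
```

View pics/w4.png

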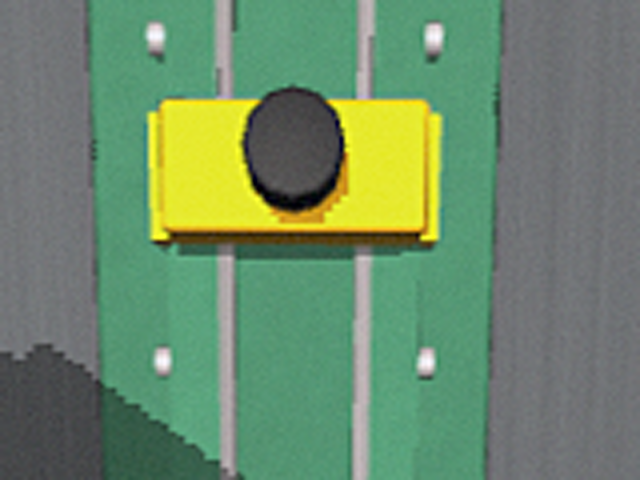

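```bash
python3 - <<'E'
from h import *
g=lambda uv,z: px2w('w4',np.array(uv)/4+[200,0],z).round(1)[:,:2].tolist()
print('top edges inner/outer',g([(296,232),(296,100)],54),'knob top',g([(293,143)],78),'left/right',g([(160,165),(430,165)],54))
E
```

```text
top edges inner/outer [[510.3, -197.5], [510.4, -167.9]] knob top [[509.8, -181.4]] left/right [[477.0, -182.2], [543.2, -182.4]]
```

```bash
python3 - <<'E'
from h import *
print(w2px('w2',[(460.3,-315,240.6),(551.5,-315,240.6),(460.3,-331,240.6),(460.3,-315,220.6)])*1.4)
print(w2px('w3',[(506,-87,58.5),(515,-87,58.5),(515,-119,58.5)])*1.2)
print(telemetry.state()['gripper_width'])
E
```

```text
[[275.5794274  307.36997201]
 [490.09155048 306.99987976]
 [277.85265546 342.58250552]
 [284.4299592  294.53961855]]
[[318.91830042 262.87325351]
 [337.06789563 262.81439567]
 [336.98130383 322.01276018]]
89.63404336687391
```

```bash
python3 - <<'E'
from h import *
for z in (240,250,260,270,280,290): print(z,px2w('w2',np.array([(258,337),(515,335),(262,420),(512,418)])/1.4,z)[:,:2].round(0).tolist())
d=np.load('pics/w2.npz'); im=cv2.convertScaleAbs(d['im'],alpha=2.5,beta=20)[220:420,60:500]
cv2.imwrite('pics/f.png',cv2.cvtColor(cv2.resize(im,None,fx=1.8,fy=1.8),cv2.COLOR_RGB2BGR))
E
```

```text
240 [[452.0, -329.0], [563.0, -328.0], [451.0, -369.0], [565.0, -368.0]]
250 [[454.0, -325.0], [560.0, -324.0], [453.0, -363.0], [562.0, -362.0]]
260 [[457.0, -321.0], [558.0, -320.0], [456.0, -358.0], [559.0, -357.0]]
270 [[460.0, -317.0], [555.0, -317.0], [459.0, -352.0], [556.0, -351.0]]
280 [[462.0, -314.0], [552.0, -313.0], [461.0, -346.0], [554.0, -346.0]]
290 [[465.0, -310.0], [550.0, -309.0], [464.0, -341.0], [551.0, -340.0]]
```

View pics/f.png

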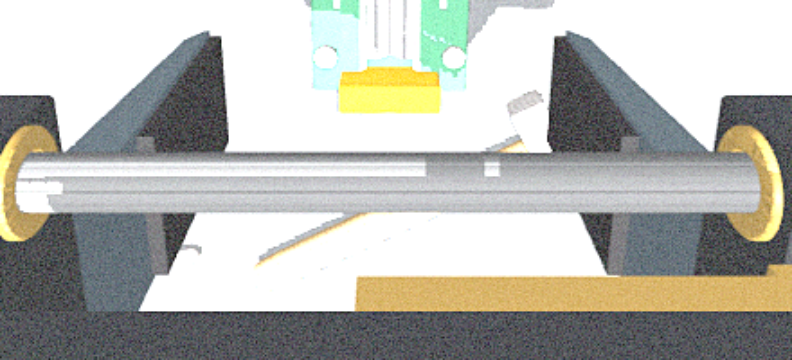

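The tip corners fit an opening of 91 mm only at about z = 277, while the TCP reads 248.6. So the real fingertips sit about 28 mm above the reported TCP, not 8 mm below it. That explains the closure over the knob. I'll test it with the fingers straddling the clamp: a width of 66 would mean the stated frame is right, and 24 would mean it is offset.

```bash
python3 -m crank '[{"dx":0,"dy":0.06,"dz":-0.05,"yaw":0},{"dx":0,"dy":0.06,"dz":-0.05,"yaw":0},{"dx":0,"dy":0.0575,"dz":-0.05,"yaw":0},{"dx":0,"dy":0,"dz":-0.05,"yaw":0},{"dx":0,"dy":0,"dz":-0.035,"yaw":0},{"dx":0,"dy":0,"dz":-0.03,"yaw":0},{"dx":0,"dy":0,"dz":0,"yaw":0}]' && python3 -m crank '[{"dx":0,"dy":0,"dz":0,"yaw":0},{"dx":0,"dy":0,"dz":0,"yaw":0},{"dx":0,"dy":0,"dz":0,"yaw":0},{"dx":0,"dy":0,"dz":0,"yaw":0},{"dx":0,"dy":0,"dz":0,"yaw":0},{"dx":0,"dy":0,"dz":0,"yaw":0},{"dx":0,"dy":0,"dz":0,"yaw":0},{"dx":0,"dy":0,"dz":0,"yaw":0},{"dx":0,"dy":0,"dz":0,"yaw":0}]' 0.1 20
```

```text
time_s: 7.1
ee_pos: [508.9, -180.5, 33.3]
ee_rot: [-179.8, -0.1, 89.9]
force: [0.2, 0.3, 0.3]
gripper_width: 91.1
gripper_force: 0.0
time_s: 8.22
ee_pos: [508.5, -182.2, 34.4]
ee_rot: [-179.8, -0.0, 89.8]
force: [-4.9, -1.4, 3.2]
gripper_width: 23.6
gripper_force: 20.0
```

Width is 23.6, so the knob is gripped and the fingertips are really about 36 mm higher than stated. Next I slide the clamp outward.

```bash
python3 -m crank '[{"dx":0,"dy":0.02,"dz":0,"yaw":0},{"dx":0,"dy":0.025,"dz":0,"yaw":0},{"dx":0,"dy":0.025,"dz":0,"yaw":0},{"dx":0,"dy":0.02,"dz":0,"yaw":0},{"dx":0,"dy":0.01,"dz":0,"yaw":0},{"dx":0,"dy":0,"dz":0,"yaw":0},{"dx":0,"dy":0,"dz":0,"yaw":0}]' && python3 -m crank '[{"dx":0,"dy":0,"dz":0,"yaw":0},{"dx":0,"dy":0,"dz":0,"yaw":0},{"dx":0,"dy":0,"dz":0,"yaw":0},{"dx":0,"dy":0,"dz":0.06,"yaw":0},{"dx":0,"dy":0,"dz":0.06,"yaw":0},{"dx":0,"dy":0.06,"dz":0.06,"yaw":0},{"dx":0,"dy":0.06,"dz":0.06,"yaw":0},{"dx":0,"dy":0,"dz":0,"yaw":0}]' 1
```

```text
time_s: 9.1
ee_pos: [509.2, -101.3, 34.4]
ee_rot: [-179.9, -0.1, 89.8]
force: [-4.8, 3.4, 3.7]
gripper_width: 23.7
gripper_force: 20.0
time_s: 10.1
ee_pos: [513.0, -11.9, 222.8]
ee_rot: [179.5, -0.0, 90.0]
force: [0.3, -0.2, -0.6]
gripper_width: 91.3
gripper_force: 0.0
```

```bash
python3 -m crank '[{"dx":0.02,"dy":0.07,"dz":0.01,"yaw":0},{"dx":0,"dy":0.07,"dz":0,"yaw":0},{"dx":0,"dy":0.07,"dz":0,"yaw":0},{"dx":0,"dy":0.03,"dz":0,"yaw":0},{"dx":0,"dy":0,"dz":0,"yaw":0},{"dx":0,"dy":0,"dz":0,"yaw":0},{"dx":0,"dy":0,"dz":0,"yaw":0}]'
python3 -c "
from h import *
save('wrist','w5',scale=1.4)"
```

```text
time_s: 10.98
ee_pos: [526.5, 176.7, 226.7]
ee_rot: [-180.0, 0.0, 89.7]
force: [-0.7, -0.4, 0.4]
gripper_width: 91.2
gripper_force: 0.0
```

View pics/w5.png

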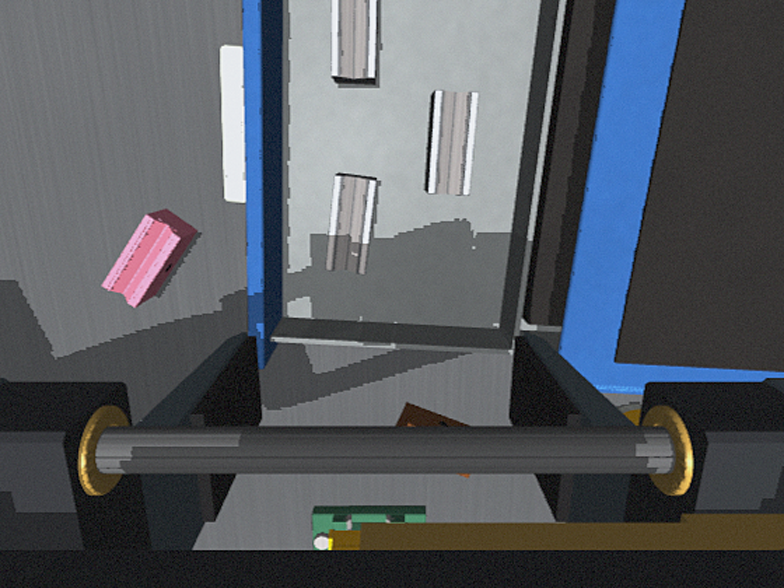

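All three drawer segments are V-up: the near one A at (352,224), B at (453,143), and C partly out of frame at (355,35). The pink and brown look-alikes are outside the drawer.

```bash
python3 - <<'E'
from h import *
for n,c in dict(A=[(335,174),(378,179),(369,273),(326,271)],B=[(435,91),(478,93),(470,195),(430,194)]).items():
    p=px2w('w5',np.array(c)/1.4,50)[:,:2]; m=p.mean(0); d=(p[0]+p[1]-p[2]-p[3]); print(n,m.round(1),np.linalg.norm(d)/2, 'yaw',np.degrees(np.arctan2(d[1],d[0])).round(1),np.linalg.norm(p[0]-p[1]).round(1))
p=px2w('w5',np.array([(333,78),(378,80),(332,0),(380,0)])/1.4,50)[:,:2];print('C end',p.round(1))
print('drawer front outer top',px2w('w5',np.array([(244,50),(256,350)])/1.4,80).round(1)[:,:2].tolist(), 'side wall in',px2w('w5',np.array([(280,318),(520,325)])/1.4,60).round(1)[:,:2].tolist())
E
```

```text
A [503.3 202.8] 70.57842661172259 yaw 83.3 30.9
B [575.8 259.4] 69.04224143898206 yaw 88.1 29.5
C end [[492.7 303.2]
 [523.3 301.7]
 [493.6 350.3]
 [525.  350.2]]
drawer front outer top [[441.1, 315.8], [433.5, 117.1]] side wall in [[448.2, 134.8], [629.4, 128.4]]
```

```bash
python3 -m crank '[{"dx":-0.029,"dy":0.033,"dz":-0.05,"yaw":-0.64},{"dx":0,"dy":0,"dz":-0.06,"yaw":-0.64},{"dx":0,"dy":0,"dz":-0.06,"yaw":0},{"dx":0,"dy":0,"dz":-0.05,"yaw":0},{"dx":0,"dy":0,"dz":0,"yaw":0},{"dx":0,"dy":0,"dz":-0.03,"yaw":0},{"dx":0,"dy":0,"dz":-0.03,"yaw":0},{"dx":0,"dy":0,"dz":0,"yaw":0}]' 0.6 && python3 -m crank '[{"dx":0,"dy":0,"dz":0,"yaw":0},{"dx":0,"dy":0,"dz":0,"yaw":0},{"dx":0,"dy":0,"dz":0,"yaw":0},{"dx":0,"dy":0,"dz":0,"yaw":0},{"dx":0,"dy":0,"dz":0,"yaw":0},{"dx":0,"dy":0,"dz":0,"yaw":0}]' 0.2 45
```

```text
time_s: 12.02
ee_pos: [503.5, 204.1, 3.5]
ee_rot: [-180.0, 0.0, 83.4]
force: [-0.3, -0.6, 0.4]
gripper_width: 55.0
gripper_force: 0.0
time_s: 12.78
ee_pos: [503.5, 204.8, 4.0]
ee_rot: [179.9, -0.0, 83.4]
force: [-1.4, -0.0, 6.7]
gripper_width: 29.7
gripper_force: 44.9
```

```bash
python3 -m crank '[{"dx":0,"dy":0,"dz":0.05,"yaw":0},{"dx":0,"dy":0,"dz":0.05,"yaw":0},{"dx":0.007,"dy":-0.04,"dz":0.05,"yaw":0},{"dx":0,"dy":-0.075,"dz":0,"yaw":0.61},{"dx":0,"dy":-0.075,"dz":0,"yaw":0.61},{"dx":0,"dy":-0.075,"dz":0,"yaw":0},{"dx":0,"dy":-0.075,"dz":0,"yaw":0},{"dx":0,"dy":-0.075,"dz":0,"yaw":0},{"dx":0,"dy":-0.075,"dz":0,"yaw":0},{"dx":0,"dy":-0.075,"dz":0,"yaw":0}]' && python3 -m crank '[{"dx":0,"dy":-0.066,"dz":0,"yaw":0},{"dx":0,"dy":0,"dz":-0.05,"yaw":0},{"dx":0,"dy":0,"dz":-0.0475,"yaw":0},{"dx":0,"dy":0,"dz":0,"yaw":0},{"dx":0,"dy":0,"dz":0,"yaw":0}]'
```

```text
time_s: 14.02
ee_pos: [507.9, -249.2, 121.8]
ee_rot: [-179.9, -0.0, 89.5]
force: [1.5, 0.6, -5.0]
gripper_width: 29.6
gripper_force: 44.9
time_s: 14.65
ee_pos: [509.6, -300.7, 45.8]
ee_rot: [179.9, 0.1, 89.5]
force: [0.1, -0.8, -4.6]
gripper_width: 29.7
gripper_force: 44.9
```

```bash
python3 -m crank '[{"dx":0,"dy":0,"dz":-0.02,"yaw":0},{"dx":0,"dy":0,"dz":-0.015,"yaw":0},{"dx":0,"dy":0,"dz":-0.0065,"yaw":0},{"dx":0,"dy":0,"dz":-0.006,"yaw":0},{"dx":0,"dy":0,"dz":0,"yaw":0},{"dx":0,"dy":0,"dz":0,"yaw":0}]'
```

```text
time_s: 15.4
ee_pos: [509.1, -300.5, 7.2]
ee_rot: [180.0, 0.0, 89.5]
force: [-0.7, -0.2, -5.6]
gripper_width: 29.9
gripper_force: 44.9
```

```bash
python3 -m crank '[{"dx":0,"dy":-0.01,"dz":-0.001,"yaw":0},{"dx":0,"dy":-0.01,"dz":0,"yaw":0},{"dx":0,"dy":-0.006,"dz":0,"yaw":0},{"dx":0,"dy":-0.004,"dz":0,"yaw":0},{"dx":0,"dy":0,"dz":0,"yaw":0}]' && python3 -m crank '[{"dx":0,"dy":-0.0025,"dz":0,"yaw":0},{"dx":0,"dy":-0.0025,"dz":0,"yaw":0},{"dx":0,"dy":0,"dz":0,"yaw":0}]'
```

```text
time_s: 16.02
ee_pos: [508.7, -324.4, 6.2]
ee_rot: [180.0, -0.0, 89.5]
force: [0.4, 4.1, -4.2]
gripper_width: 29.4
gripper_force: 44.9
time_s: 16.4
ee_pos: [508.7, -327.1, 6.2]
ee_rot: [-180.0, -0.1, 89.5]
force: [1.3, 6.8, -1.5]
gripper_width: 29.8
gripper_force: 44.9
```

```bash
python3 -m crank '[{"dx":0,"dy":-0.0025,"dz":0,"yaw":0},{"dx":0,"dy":0,"dz":0,"yaw":0}]' && python3 -m crank '[{"dx":0,"dy":-0.0025,"dz":0,"yaw":0},{"dx":0,"dy":0,"dz":0,"yaw":0}]'
```

```text
time_s: 16.65
ee_pos: [508.6, -327.0, 6.3]
ee_rot: [-179.9, -0.3, 89.4]
force: [0.4, 12.9, 0.7]
gripper_width: 30.0
gripper_force: 44.9
time_s: 16.9
ee_pos: [508.5, -327.0, 6.4]
ee_rot: [-179.9, -0.5, 89.4]
force: [1.5, 18.5, 2.7]
gripper_width: 29.5
gripper_force: 45.0
```

```bash
python3 -m crank '[{"dx":0,"dy":0,"dz":0,"yaw":0},{"dx":0,"dy":0,"dz":0,"yaw":0},{"dx":0,"dy":0,"dz":0,"yaw":0},{"dx":0,"dy":0,"dz":0.03,"yaw":0},{"dx":0,"dy":0,"dz":0.05,"yaw":0},{"dx":0,"dy":0,"dz":0.06,"yaw":0},{"dx":0,"dy":0,"dz":0,"yaw":0}]' 0.6
cat >> h.py <<'E'
def diff(a,b,box):
    x0,y0,x1,y1=box
    A=np.load('pics/'+a+'.npz')['im'][y0:y1,x0:x1].astype(int);B=np.load('pics/'+b+'.npz')['im'][y0:y1,x0:x1].astype(int)
    m=(np.abs(A-B).sum(2)>60).astype(np.uint8); n,l,s,c=cv2.connectedComponentsWithStats(m)
    print([(s[i,4],(c[i]+[x0,y0]).round().tolist()) for i in range(1,n) if s[i,4]>8])
E
python3 -c "
from h import *
save('top','t2'); diff('top0','t2',(80,150,270,290))"
```

```text
time_s: 17.77
ee_pos: [511.3, -334.7, 122.8]
ee_rot: [179.5, 0.3, 89.5]
force: [-0.7, 0.1, -0.2]
gripper_width: 54.8
gripper_force: 0.0
[(np.int32(10), [161.0, 175.0]), (np.int32(58), [166.0, 178.0]), (np.int32(12), [188.0, 177.0]), (np.int32(53), [195.0, 180.0]), (np.int32(38), [214.0, 181.0]), (np.int32(21), [161.0, 181.0]), (np.int32(113), [201.0, 183.0]), (np.int32(26), [228.0, 181.0]), (np.int32(25), [239.0, 183.0]), (np.int32(13), [240.0, 186.0]), (np.int32(60), [197.0, 204.0]), (np.int32(11), [165.0, 216.0]), (np.int32(12), [183.0, 217.0]), (np.int32(126), [217.0, 224.0]), (np.int32(36), [169.0, 225.0]), (np.int32(10), [174.0, 227.0]), (np.int32(9), [173.0, 236.0]), (np.int32(94), [157.0, 239.0]), (np.int32(11), [199.0, 238.0]), (np.int32(21), [211.0, 239.0]), (np.int32(15), [226.0, 240.0]), (np.int32(41), [194.0, 242.0]), (np.int32(80), [227.0, 244.0]), (np.int32(96), [189.0, 248.0])]
```

```bash
python3 - <<'E'
from h import *
A=np.load('pics/top0.npz')['im'][150:270,120:270];B=np.load('pics/t2.npz')['im'][150:270,120:270]
cv2.imwrite('pics/cmp.png',cv2.cvtColor(cv2.resize(np.hstack([A,B]),None,fx=2.6,fy=2.6,interpolation=cv2.INTER_CUBIC),cv2.COLOR_RGB2BGR))
E
```

View pics/cmp.png

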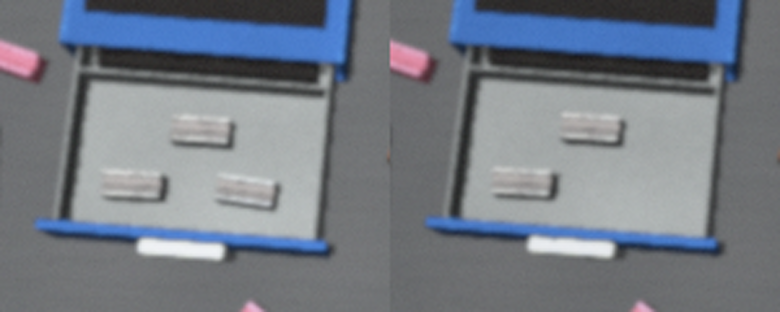

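Only A is gone. The drawer has crept in about 3 mm, so B and C have shifted +3 mm in x. Next is B.

```bash
python3 -m crank '[{"dx":0.01,"dy":0.075,"dz":0,"yaw":-0.3},{"dx":0.01,"dy":0.075,"dz":0,"yaw":0},{"dx":0.01,"dy":0.075,"dz":0,"yaw":0},{"dx":0.01,"dy":0.075,"dz":0,"yaw":0},{"dx":0.01,"dy":0.075,"dz":0,"yaw":0},{"dx":0.01,"dy":0.075,"dz":0,"yaw":0},{"dx":0.01,"dy":0.075,"dz":0,"yaw":0},{"dx":0.01,"dy":0.075,"dz":0,"yaw":0},{"dx":0.005,"dy":0.075,"dz":0,"yaw":0},{"dx":0,"dy":0.065,"dz":0,"yaw":0}]' && python3 -m crank '[{"dx":0,"dy":0,"dz":0,"yaw":0},{"dx":0,"dy":0,"dz":0,"yaw":0}]'
```

```text
time_s: 19.08
ee_pos: [576.2, 261.3, 116.2]
ee_rot: [-179.9, 0.1, 88.0]
force: [1.2, -0.3, 0.5]
gripper_width: 54.9
gripper_force: 0.0
time_s: 19.32
ee_pos: [576.1, 258.8, 116.6]
ee_rot: [-179.9, 0.1, 88.0]
force: [-0.1, 0.8, 0.8]
gripper_width: 54.8
gripper_force: 0.0
```

Descend to z ≈ 4 and grip.

```bash
python3 -m crank '[{"dx":0.002,"dy":0,"dz":-0.05,"yaw":0},{"dx":0,"dy":0,"dz":-0.04,"yaw":0},{"dx":0,"dy":0,"dz":-0.03,"yaw":0},{"dx":0,"dy":0,"dz":-0.021,"yaw":0},{"dx":0,"dy":0,"dz":0,"yaw":0}]' && python3 -m crank '[{"dx":0,"dy":0,"dz":0,"yaw":0},{"dx":0,"dy":0,"dz":0,"yaw":0},{"dx":0,"dy":0,"dz":0,"yaw":0},{"dx":0,"dy":0,"dz":0,"yaw":0},{"dx":0,"dy":0,"dz":0,"yaw":0}]' 0.2 45 
```

```text
time_s: 19.95
ee_pos: [577.7, 258.2, 4.1]
ee_rot: [-179.9, 0.1, 87.9]
force: [-0.1, 0.8, 0.2]
gripper_width: 54.7
gripper_force: 0.0
time_s: 20.58
ee_pos: [578.5, 259.9, 6.2]
ee_rot: [180.0, -0.0, 88.0]
force: [-1.7, -0.4, 5.4]
gripper_width: 29.6
gripper_force: 44.8
```

```bash
python3 -m crank '[{"dx":0,"dy":0,"dz":0.05,"yaw":0},{"dx":0,"dy":0,"dz":0.05,"yaw":0},{"dx":-0.01,"dy":-0.04,"dz":0.05,"yaw":0.3},{"dx":-0.01,"dy":-0.075,"dz":0,"yaw":0},{"dx":-0.01,"dy":-0.075,"dz":0,"yaw":0},{"dx":-0.01,"dy":-0.075,"dz":0,"yaw":0},{"dx":-0.01,"dy":-0.075,"dz":0,"yaw":0},{"dx":-0.01,"dy":-0.075,"dz":0,"yaw":0},{"dx":-0.01,"dy":-0.075,"dz":0,"yaw":0},{"dx":-0.01,"dy":-0.075,"dz":0,"yaw":0}]' && python3 -m crank '[{"dx":-0.0065,"dy":-0.075,"dz":0,"yaw":0},{"dx":0,"dy":0,"dz":-0.05,"yaw":0},{"dx":0,"dy":0,"dz":-0.0475,"yaw":0},{"dx":0,"dy":0,"dz":0,"yaw":0},{"dx":0,"dy":0,"dz":0,"yaw":0}]'
```

```text
time_s: 21.82
ee_pos: [513.3, -194.0, 124.1]
ee_rot: [-179.9, -0.0, 89.5]
force: [1.3, -0.9, -5.7]
gripper_width: 30.0
gripper_force: 44.8
time_s: 22.45
ee_pos: [510.1, -252.6, 48.1]
ee_rot: [179.9, 0.0, 89.5]
force: [-0.3, 0.6, -5.2]
gripper_width: 29.6
gripper_force: 44.9
```

```bash
python3 -m crank '[{"dx":0,"dy":0,"dz":-0.02,"yaw":0},{"dx":0,"dy":0,"dz":-0.015,"yaw":0},{"dx":0,"dy":0,"dz":-0.0075,"yaw":0},{"dx":0,"dy":0,"dz":-0.006,"yaw":0},{"dx":0,"dy":0,"dz":0,"yaw":0}]' && python3 -m crank '[{"dx":0,"dy":-0.005,"dz":-0.001,"yaw":0},{"dx":0,"dy":-0.0025,"dz":0,"yaw":0},{"dx":0,"dy":0,"dz":0,"yaw":0}]'
```

```text
time_s: 23.08
ee_pos: [509.5, -252.4, 8.6]
ee_rot: [180.0, 0.0, 89.5]
force: [-0.2, 0.0, -5.9]
gripper_width: 29.3
gripper_force: 45.0
time_s: 23.45
ee_pos: [509.4, -258.4, 8.3]
ee_rot: [180.0, 0.0, 89.5]
force: [-0.1, 3.4, 1.6]
gripper_width: 29.9
gripper_force: 45.0
```

```bash
python3 -m crank '[{"dx":0,"dy":-0.0025,"dz":0,"yaw":0},{"dx":0,"dy":-0.0025,"dz":0,"yaw":0},{"dx":0,"dy":0,"dz":0,"yaw":0}]' && python3 -m crank '[{"dx":0,"dy":-0.0025,"dz":0,"yaw":0},{"dx":0,"dy":0,"dz":0,"yaw":0}]'
```

```text
time_s: 23.82
ee_pos: [509.4, -259.0, 8.3]
ee_rot: [180.0, -0.3, 89.4]
force: [0.3, 15.2, 5.0]
gripper_width: 29.3
gripper_force: 45.0
time_s: 24.08
ee_pos: [509.4, -259.0, 8.4]
ee_rot: [-180.0, -0.5, 89.4]
force: [1.1, 19.5, 7.5]
gripper_width: 29.6
gripper_force: 45.0
```

```bash
python3 -m crank '[{"dx":0,"dy":0,"dz":0,"yaw":0},{"dx":0,"dy":0,"dz":0,"yaw":0},{"dx":0,"dy":0,"dz":0,"yaw":0},{"dx":0,"dy":0,"dz":0.03,"yaw":0},{"dx":0,"dy":0,"dz":0.05,"yaw":0},{"dx":0,"dy":0,"dz":0.06,"yaw":0},{"dx":0,"dy":0,"dz":0,"yaw":0}]' 0.6
python3 - <<'E'
from h import *
save('top','t3'); diff('t2','t3',(80,150,270,290))
def lips(n,box):
    x0,y0,x1,y1=box; im=np.load('pics/'+n+'.npz')['im'][y0:y1,x0:x1].astype(int)
    w=np.array([120,0,0]) # reddish-light (segment top is warm vs. cool floor)
    m=((im[...,0]-im[...,2])>4).astype(float); ys,xs=np.nonzero(m); return len(xs),xs.mean()+x0,ys.mean()+y0
for n in('top0','t2','t3'):
    c=lips(n,(155,208,190,232)); print(n,c,px2w(n,[c[1:]],50).round(1))
E
```

```text
time_s: 24.95
ee_pos: [511.9, -266.4, 123.9]
ee_rot: [179.5, 0.3, 89.5]
force: [0.1, -0.8, -0.3]
gripper_width: 54.7
gripper_force: 0.0
[(np.int32(12), [181.0, 176.0]), (np.int32(9), [195.0, 177.0]), (np.int32(9), [209.0, 178.0]), (np.int32(14), [222.0, 180.0]), (np.int32(32), [175.0, 181.0]), (np.int32(9), [234.0, 180.0]), (np.int32(14), [196.0, 182.0]), (np.int32(13), [208.0, 183.0]), (np.int32(17), [222.0, 184.0]), (np.int32(14), [236.0, 186.0]), (np.int32(13), [189.0, 194.0]), (np.int32(117), [201.0, 202.0]), (np.int32(15), [163.0, 224.0]), (np.int32(9), [178.0, 224.0]), (np.int32(14), [145.0, 237.0]), (np.int32(15), [158.0, 238.0]), (np.int32(20), [181.0, 241.0]), (np.int32(17), [195.0, 242.0]), (np.int32(12), [211.0, 242.0]), (np.int32(14), [224.0, 243.0]), (np.int32(43), [183.0, 247.0]), (np.int32(16), [236.0, 244.0]), (np.int32(15), [202.0, 248.0]), (np.int32(37), [266.0, 287.0])]
top0 (48, np.float64(169.22916666666666), np.float64(219.47916666666666)) [[508.8 340.4  50. ]]
t2 (50, np.float64(170.24), np.float64(218.74)) [[511.1 337.5  50. ]]
t3 (35, np.float64(170.5142857142857), np.float64(218.0857142857143)) [[513.2 336.7  50. ]]
```

```bash
python3 -m crank '[{"dx":0.005,"dy":0.075,"dz":0,"yaw":-0.2},{"dx":0,"dy":0.075,"dz":0,"yaw":0},{"dx":0,"dy":0.075,"dz":0,"yaw":0},{"dx":0,"dy":0.075,"dz":0,"yaw":0},{"dx":0,"dy":0.075,"dz":0,"yaw":0},{"dx":0,"dy":0.075,"dz":0,"yaw":0},{"dx":0,"dy":0.075,"dz":0,"yaw":0},{"dx":0,"dy":0.075,"dz":0,"yaw":0},{"dx":0,"dy":0.075,"dz":0,"yaw":0},{"dx":0,"dy":0.075,"dz":0,"yaw":0}]' && python3 -m crank '[{"dx":0,"dy":0,"dz":0,"yaw":0},{"dx":0,"dy":0,"dz":0,"yaw":0}]'
```

```text
time_s: 26.25
ee_pos: [512.4, 336.9, 117.8]
ee_rot: [-179.9, 0.1, 88.5]
force: [0.2, 0.1, 0.1]
gripper_width: 55.0
gripper_force: 0.0
time_s: 26.5
ee_pos: [512.4, 334.6, 118.1]
ee_rot: [-179.9, 0.1, 88.5]
force: [-0.4, -0.3, -0.0]
gripper_width: 54.8
gripper_force: 0.0
```

```bash
python3 -m crank '[{"dx":0.001,"dy":0.003,"dz":-0.05,"yaw":0},{"dx":0,"dy":0,"dz":-0.04,"yaw":0},{"dx":0,"dy":0,"dz":-0.03,"yaw":0},{"dx":0,"dy":0,"dz":-0.023,"yaw":0},{"dx":0,"dy":0,"dz":0,"yaw":0}]' && python3 -m crank '[{"dx":0,"dy":0,"dz":0,"yaw":0},{"dx":0,"dy":0,"dz":0,"yaw":0},{"dx":0,"dy":0,"dz":0,"yaw":0},{"dx":0,"dy":0,"dz":0,"yaw":0},{"dx":0,"dy":0,"dz":0,"yaw":0}]' 0.2 45 
```

```text
time_s: 27.12
ee_pos: [512.9, 335.3, 3.7]
ee_rot: [-179.8, 0.2, 88.4]
force: [0.3, -0.7, -0.2]
gripper_width: 54.8
gripper_force: 0.0
time_s: 27.75
ee_pos: [513.9, 337.9, 6.2]
ee_rot: [180.0, 0.0, 88.5]
force: [-3.1, -1.3, 5.8]
gripper_width: 29.6
gripper_force: 44.9
```

```bash
python3 -m crank '[{"dx":0,"dy":0,"dz":0.05,"yaw":0},{"dx":0,"dy":0,"dz":0.05,"yaw":0},{"dx":-0.004,"dy":-0.05,"dz":0.05,"yaw":0.2},{"dx":0,"dy":-0.075,"dz":0,"yaw":0},{"dx":0,"dy":-0.075,"dz":0,"yaw":0},{"dx":0,"dy":-0.075,"dz":0,"yaw":0},{"dx":0,"dy":-0.075,"dz":0,"yaw":0},{"dx":0,"dy":-0.075,"dz":0,"yaw":0},{"dx":0,"dy":-0.075,"dz":0,"yaw":0},{"dx":0,"dy":-0.075,"dz":0,"yaw":0}]' && python3 -m crank '[{"dx":0,"dy":-0.075,"dz":0,"yaw":0},{"dx":0,"dy":0,"dz":-0.05,"yaw":0},{"dx":0,"dy":0,"dz":-0.0475,"yaw":0},{"dx":0,"dy":0,"dz":0,"yaw":0},{"dx":0,"dy":0,"dz":0,"yaw":0}]'
```

```text
time_s: 29.0
ee_pos: [510.2, -123.7, 124.3]
ee_rot: [-180.0, -0.0, 89.5]
force: [1.1, 0.0, -6.1]
gripper_width: 29.6
gripper_force: 44.9
time_s: 29.62
ee_pos: [511.8, -182.1, 48.1]
ee_rot: [179.9, 0.0, 89.5]
force: [0.0, -0.3, -5.1]
gripper_width: 29.6
gripper_force: 44.9
```

```bash
python3 -m crank '[{"dx":-0.001,"dy":0,"dz":-0.02,"yaw":0},{"dx":0,"dy":0,"dz":-0.015,"yaw":0},{"dx":0,"dy":0,"dz":-0.0075,"yaw":0},{"dx":0,"dy":0,"dz":-0.006,"yaw":0},{"dx":0,"dy":0,"dz":0,"yaw":0}]' && python3 -m crank '[{"dx":0,"dy":-0.005,"dz":-0.001,"yaw":0},{"dx":0,"dy":-0.004,"dz":0,"yaw":0},{"dx":0,"dy":-0.0025,"dz":0,"yaw":0},{"dx":0,"dy":0,"dz":0,"yaw":0}]' && python3 -m crank '[{"dx":0,"dy":-0.0025,"dz":0,"yaw":0},{"dx":0,"dy":0,"dz":0,"yaw":0}]'
```

```text
time_s: 30.25
ee_pos: [509.9, -181.8, 8.3]
ee_rot: [-180.0, -0.0, 89.5]
force: [-0.6, 0.0, -6.5]
gripper_width: 29.8
gripper_force: 44.9
time_s: 30.75
ee_pos: [509.9, -189.8, 8.2]
ee_rot: [-180.0, -0.1, 89.5]
force: [-1.8, 8.7, 1.4]
gripper_width: 29.9
gripper_force: 44.9
time_s: 31.0
ee_pos: [509.9, -189.8, 8.3]
ee_rot: [-180.0, -0.3, 89.4]
force: [-0.7, 14.7, 2.8]
gripper_width: 29.6
gripper_force: 44.9
```

```bash
python3 -m crank '[{"dx":0,"dy":0,"dz":0,"yaw":0},{"dx":0,"dy":0,"dz":0,"yaw":0},{"dx":0,"dy":0,"dz":0,"yaw":0},{"dx":0,"dy":0,"dz":0.05,"yaw":0},{"dx":0,"dy":0,"dz":0.05,"yaw":0},{"dx":0.001,"dy":0.06,"dz":0,"yaw":0},{"dx":0,"dy":0.055,"dz":0,"yaw":0},{"dx":0,"dy":0,"dz":-0.0375,"yaw":0},{"dx":0,"dy":0,"dz":-0.03,"yaw":0},{"dx":0,"dy":0,"dz":0,"yaw":0}]' 0.6 && python3 -m crank '[{"dx":0,"dy":0,"dz":0,"yaw":0},{"dx":0,"dy":0,"dz":0,"yaw":0},{"dx":0,"dy":0,"dz":0,"yaw":0},{"dx":0,"dy":0,"dz":0,"yaw":0},{"dx":0,"dy":0,"dz":0,"yaw":0},{"dx":0,"dy":0,"dz":0,"yaw":0}]' 0.1 25
```

```text
time_s: 32.25
ee_pos: [509.6, -101.0, 32.5]
ee_rot: [-179.8, -0.0, 89.5]
force: [1.1, -0.5, -0.2]
gripper_width: 54.3
gripper_force: 0.0
time_s: 33.0
ee_pos: [509.2, -101.3, 34.2]
ee_rot: [-179.8, 0.0, 89.5]
force: [-5.4, -0.9, 6.0]
gripper_width: 23.5
gripper_force: 25.0
```

Knob gripped. Now slide the clamp about 39 mm towards the stop, then press.

```bash
python3 -m crank '[{"dx":0,"dy":-0.012,"dz":0,"yaw":0},{"dx":0,"dy":-0.012,"dz":0,"yaw":0},{"dx":0,"dy":-0.012,"dz":0,"yaw":0},{"dx":0,"dy":-0.008,"dz":0,"yaw":0},{"dx":0,"dy":-0.004,"dz":0,"yaw":0},{"dx":0,"dy":0,"dz":0,"yaw":0}]' && python3 -m crank '[{"dx":0,"dy":-0.004,"dz":0,"yaw":0},{"dx":0,"dy":0,"dz":0,"yaw":0},{"dx":0,"dy":0,"dz":0,"yaw":0}]' && python3 -m crank '[{"dx":0,"dy":-0.004,"dz":0,"yaw":0},{"dx":0,"dy":0,"dz":0,"yaw":0},{"dx":0,"dy":0,"dz":0,"yaw":0}]'
```

```text
time_s: 33.75
ee_pos: [508.8, -139.1, 34.2]
ee_rot: [-179.8, -0.1, 89.5]
force: [-4.2, 0.8, 6.4]
gripper_width: 23.5
gripper_force: 25.0
time_s: 34.12
ee_pos: [508.8, -139.3, 34.2]
ee_rot: [-179.8, -0.3, 89.4]
force: [-3.7, 11.2, 7.1]
gripper_width: 23.1
gripper_force: 25.0
time_s: 34.5
ee_pos: [508.8, -139.3, 34.2]
ee_rot: [-179.8, -0.7, 89.3]
force: [-2.4, 21.2, 9.1]
gripper_width: 23.0
gripper_force: 25.0
```

```bash
python3 -m crank '[{"dx":0,"dy":0,"dz":0,"yaw":0},{"dx":0,"dy":0,"dz":0,"yaw":0},{"dx":0,"dy":0,"dz":0,"yaw":0},{"dx":0,"dy":0,"dz":0.05,"yaw":0},{"dx":0,"dy":0,"dz":0.06,"yaw":0},{"dx":-0.03,"dy":0.06,"dz":0,"yaw":0},{"dx":-0.03,"dy":0.06,"dz":0,"yaw":0},{"dx":-0.03,"dy":0.06,"dz":0,"yaw":0},{"dx":-0.03,"dy":0.06,"dz":0,"yaw":0},{"dx":-0.03,"dy":0.06,"dz":0,"yaw":0}]' 0.6 && python3 -m crank '[{"dx":-0.009,"dy":0.06,"dz":0,"yaw":0},{"dx":0,"dy":0.06,"dz":0,"yaw":0},{"dx":0,"dy":0.06,"dz":0,"yaw":0},{"dx":0,"dy":0.02,"dz":0,"yaw":0},{"dx":0,"dy":0,"dz":0,"yaw":0},{"dx":0,"dy":0,"dz":0,"yaw":0}]' 0 10
python3 - <<'E'
from h import *
print('pull w5',px2w('w5',np.array([(222,45),(222,203),(245,124)])/1.4,70).round(1)[:,:2].tolist(),'pink',px2w('w5',np.array([(103,290),(152,210),(190,235)])/1.4,38).round(1)[:,:2].tolist())
save('top','t4'); save('scene','s4',crop=(130,70,460,370),scale=2)
g=lambda a,b:diff(a,b,(290,190,430,250)); g('t3','t4')
E
```

```text
time_s: 35.75
ee_pos: [390.3, 95.1, 122.0]
ee_rot: [179.9, -0.0, 89.4]
force: [1.2, 0.4, 0.4]
gripper_width: 54.6
gripper_force: 0.0
time_s: 36.5
ee_pos: [383.5, 252.7, 121.6]
ee_rot: [-180.0, 0.1, 89.4]
force: [0.1, -0.7, -0.0]
gripper_width: 0.4
gripper_force: 0.0
pull w5 [[425.0, 320.4], [415.7, 221.6], [435.7, 273.0]] pink [[305.7, 151.3], [352.5, 213.5], [379.0, 194.4]]
[(np.int32(2799), [372.0, 218.0]), (np.int32(26), [424.0, 194.0]), (np.int32(11), [415.0, 202.0]), (np.int32(266), [312.0, 222.0]), (np.int32(13), [369.0, 235.0]), (np.int32(219), [370.0, 245.0])]
```

View pics/s4.png

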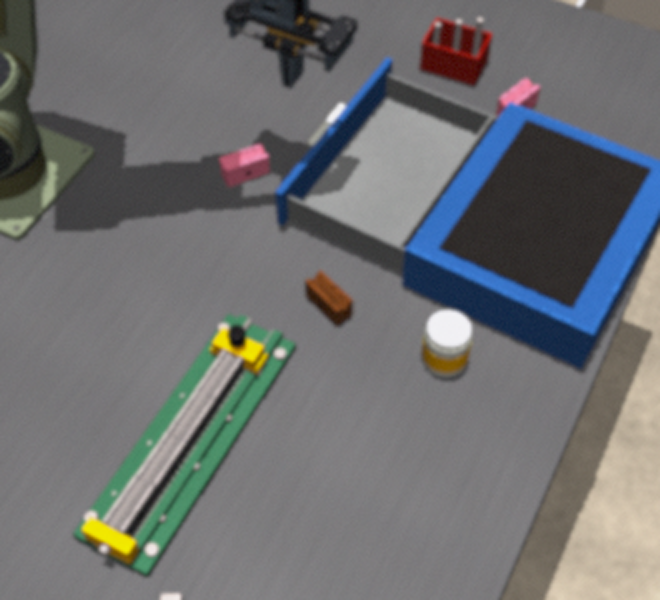

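The scene view shows all four segments in one closed row between the stop (110,540) and the clamp (240,345). The drawer is empty, and nothing else has been displaced. Now push the drawer by its bar pull, with the gripper closed.

```bash
python3 -m crank '[{"dx":0,"dy":0.022,"dz":-0.04,"yaw":0},{"dx":0,"dy":0,"dz":-0.05,"yaw":0},{"dx":0,"dy":0,"dz":-0.04,"yaw":0},{"dx":0.02,"dy":0,"dz":0,"yaw":0},{"dx":0.01,"dy":0,"dz":0,"yaw":0},{"dx":0.01,"dy":-0.0005,"dz":0,"yaw":0},{"dx":0.01,"dy":-0.0005,"dz":0,"yaw":0},{"dx":0.01,"dy":-0.0005,"dz":0,"yaw":0},{"dx":0,"dy":0,"dz":0,"yaw":0}]'
```

```text
time_s: 37.72
ee_pos: [432.9, 270.7, 18.0]
ee_rot: [179.9, -0.0, 89.5]
force: [-0.3, 0.5, 0.1]
gripper_width: 0.6
gripper_force: 0.0
```

```bash
python3 -m crank '[{"dx":0.02,"dy":-0.001,"dz":0,"yaw":0},{"dx":0.02,"dy":-0.001,"dz":0,"yaw":0},{"dx":0.02,"dy":-0.001,"dz":0,"yaw":0},{"dx":0.02,"dy":-0.001,"dz":0,"yaw":0},{"dx":0.02,"dy":-0.001,"dz":0,"yaw":0}]' && python3 -m crank '[{"dx":0.02,"dy":-0.001,"dz":0,"yaw":0},{"dx":0.02,"dy":-0.001,"dz":0,"yaw":0},{"dx":0.02,"dy":-0.001,"dz":0,"yaw":0},{"dx":0.015,"dy":-0.001,"dz":0,"yaw":0},{"dx":0.015,"dy":-0.001,"dz":0,"yaw":0}]'; python3 - <<'E'
from h import *
save('scene','s5',crop=(200,70,480,270),scale=2.5)
E
```

```text
time_s: 38.35
ee_pos: [512.5, 266.1, 17.4]
ee_rot: [-180.0, 0.0, 89.5]
force: [-3.2, -2.2, -0.1]
gripper_width: 0.4
gripper_force: 1.4
time_s: 38.98
ee_pos: [584.4, 262.8, 17.8]
ee_rot: [180.0, -0.0, 89.5]
force: [-2.3, 0.1, -1.0]
gripper_width: -0.1
gripper_force: 1.3
```

View pics/s5.png

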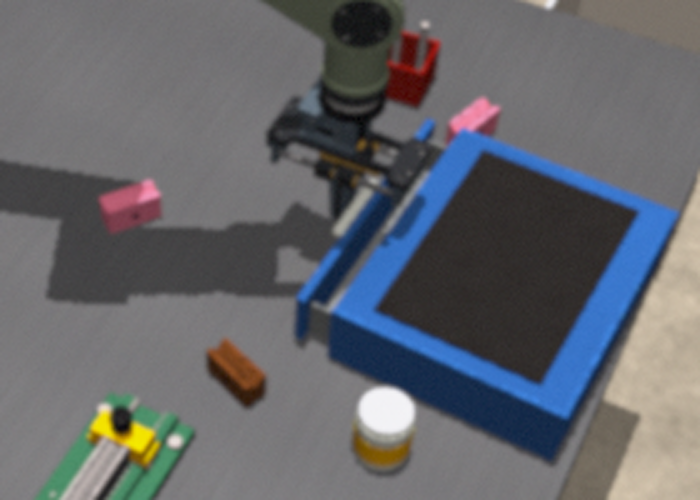

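The drawer is moving, with about 40 mm left. I'll go on in small steps and watch the force.

```bash
python3 -m crank '[{"dx":0.01,"dy":-0.0007,"dz":0,"yaw":0},{"dx":0.01,"dy":-0.0007,"dz":0,"yaw":0},{"dx":0.01,"dy":-0.0007,"dz":0,"yaw":0},{"dx":0,"dy":0,"dz":0,"yaw":0}]' && python3 -m crank '[{"dx":0.006,"dy":0,"dz":0,"yaw":0},{"dx":0.006,"dy":0,"dz":0,"yaw":0},{"dx":0,"dy":0,"dz":0,"yaw":0}]' && python3 -m crank '[{"dx":0.006,"dy":0,"dz":0,"yaw":0},{"dx":0.004,"dy":0,"dz":0,"yaw":0},{"dx":0,"dy":0,"dz":0,"yaw":0}]'
```

```text
time_s: 39.52
ee_pos: [608.2, 261.1, 17.8]
ee_rot: [180.0, -0.0, 89.5]
force: [-1.8, 1.4, 0.5]
gripper_width: 0.5
gripper_force: 0.9
time_s: 39.9
ee_pos: [618.1, 260.6, 17.8]
ee_rot: [179.9, 0.0, 89.5]
force: [-1.6, -0.5, 0.8]
gripper_width: 0.5
gripper_force: 0.4
time_s: 40.28
ee_pos: [617.8, 260.5, 17.7]
ee_rot: [-179.1, 0.1, 89.4]
force: [-17.9, 1.3, 10.5]
gripper_width: 0.3
gripper_force: 9.4
```

```bash
python3 -m crank '[{"dx":0.004,"dy":0,"dz":0,"yaw":0},{"dx":0,"dy":0,"dz":0,"yaw":0}]' && python3 -m crank '[{"dx":-0.04,"dy":0,"dz":0,"yaw":0},{"dx":-0.06,"dy":0,"dz":0,"yaw":0},{"dx":-0.07,"dy":0,"dz":0.04,"yaw":0},{"dx":-0.07,"dy":0,"dz":0.04,"yaw":0},{"dx":-0.03,"dy":0,"dz":0.02,"yaw":0},{"dx":0,"dy":0,"dz":0,"yaw":0}]'; python3 - <<'E'
from h import *
A=save('top','t6'); B=save('scene','s6')
a=cv2.resize(A[70:260,80:440],None,fx=2.2,fy=2.2,interpolation=3); b=cv2.resize(B[60:330,60:480],(0,0),fx=1,fy=1)
b=np.pad(b,((0,0),(0,a.shape[1]-b.shape[1]),(0,0))) [:180] if 0 else None
cv2.imwrite('pics/end.png',cv2.cvtColor(a,cv2.COLOR_RGB2BGR))
E
```

```text
time_s: 40.52
ee_pos: [617.6, 260.5, 17.7]
ee_rot: [-178.7, 0.2, 89.4]
force: [-24.4, 1.9, 15.4]
gripper_width: 0.3
gripper_force: 13.2
time_s: 41.28
ee_pos: [416.2, 261.3, 97.5]
ee_rot: [179.7, -0.1, 89.6]
force: [-0.2, 0.1, -0.2]
gripper_width: 0.4
gripper_force: 0.0
```

View pics/end.png

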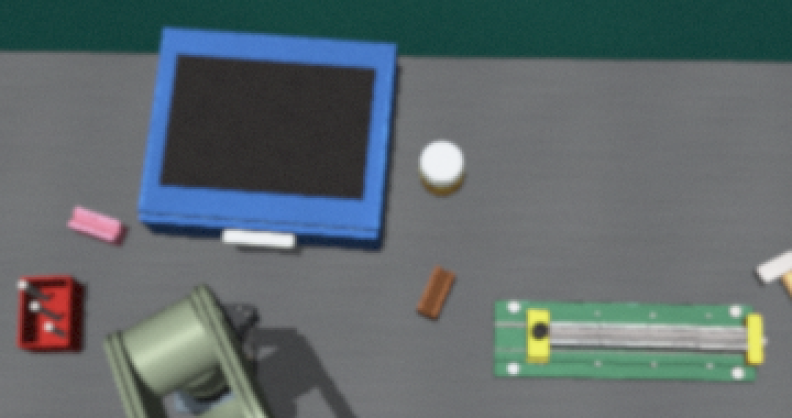

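The drawer is home (firm end stop at 24 N, front flush) and the row looks continuous. One last close check of the row before handing in.

```bash
python3 -c "
from h import *
save('top','t7',crop=(295,195,435,255),scale=5.5)"
```

```text
(no output)
```

View pics/t7.png

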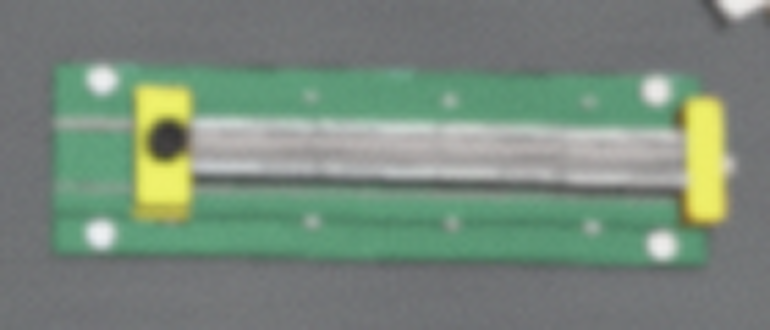

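The row runs unbroken from the clamp face (190,148) to the stop (688,158), straight in the channel.

```bash
python3 -c "
from workcell import ticket
print(ticket.job_done())"
```

```text
the job is handed in; nothing more can be done
None
```

The job is handed in, with no verdict returned: all four segments stand V-up in one closed row against the stop, the end clamp is against the free end, the empty drawer is pushed fully home, and the other things on the bench were not moved.

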